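Lock the last quarter-turn stud of an instrument's service panel

ROBOT

A 7-joint arm with a two-finger parallel gripper is mounted at the origin on the work surface. World frame = base frame: x ahead of the robot, y to its left, z up, the work surface at z = 0. Lengths are in m, angles in rad, forces in N, time in s.
With the tool pointing down it reaches from about 0.4 to 0.875 m from the base axis. Payload 19.3 kg.
Tool frame: the origin (TCP) lies at the centre of the arm's flange, where the gripper is bolted on; the fingertips stand 173 mm ahead of it and the grasp point (between the pads) lies 155 mm ahead of it; z points along the fingers, y is the line along which they close (so a half turn about z gives the same grasp; the last joint's range is limited). The gripper opens to 85 mm and grips with 20 to 120 N. Pads are 22 mm wide; open, the fingers measure 114 mm over their backs; the gripper's body (76 mm by 85 mm) begins 54 mm behind the grasp point. The pads swing forward as they close: fully open they stand 13 mm farther back than shut.
Start: joints at [1.142, 0.521, -0.036, 1.599, 0.021, 1.021, -0.113], TCP at [0.219, -0.585, 0.405] pointing down, gripper open.
Joint ranges: [-2.91, 2.91], [-0.3, 2.13], [-1.5, 1.42], [0.17, 2.43], [-1.26, 4.41], [0.16, 1.93], [-2.52, 2.52]. Speed limits (rad/s): [1.89, 1.89, 2.39, 2.39, 3.01, 3.01, 3.01].

INTERFACE

Orientations are given as [roll, pitch, yaw] about the fixed x, y, z axes, in that order (R = Rz(yaw) Ry(pitch) Rx(roll)).
In Python, from workcell import bot, imaging, job gives the robot as it stands.
- The arm moves only by the tool carry_out, never from a script. Its argument "targets" is a list of rows, each a list of 3 entries, a list of its own where there are three numbers: the shift along the tool's x, y, z in units of 0.25 m (1.0 is 0.25 m), then the turn, a rotation vector about the tool's x, y, z in units of 180 degrees (1.0 is 180 degrees), then the opening, from 0 (shut) to 1 (fully open). In form: [[[tx, ty, tz], [wx, wy, wz], jaw], ...]. A call has 1 to 8 rows; each row shifts and turns the commanded pose from where the row before left it, along the tool's axes as they then stand; what a row does not reach is not made up. A row lasts 1/8 s, in which the tool goes at most 62.5 mm and 10.7 degrees, less where a joint would pass 70% of its speed; a pose out of reach is approached as far as the arm can. A call with a number of a shift or a turn outside -1 to 1 is refused whole. A call with a gripper value outside its range is refused whole. The fingers move at their own pace and stop on an object; "force" is the grip in N (left out, the last holds). Time passes only in rows, so rows that do not move let the fingers close. It gives the time, the measured TCP pose, the force and the opening at its end, in the units of the state.
- bot.observe(): the state, without advancing time (a new reading comes with each control period).
- imaging.grab_frame(name): name is "scene" or "top" or "wrist"; returns a dict with "pixels" (480x640x3 uint8, red, green, blue), "mtx" (3x3 intrinsics, pixels), "cam_to_world" (4x4, takes a point from camera to world coordinates); the wrist camera has in their place "mount" (4x4, takes a point from camera to tool coordinates, whose origin is the TCP and whose axes are the flange's). Camera axes: x right, y down, z forward; pixel columns grow to the right and rows downward; lengths in m; the calibration is good to about 2 mm. A picture is of the moment at which its call begins: read the wrist's pose just before it. There is no depth.
- job.job_done(): hands the job in, once; it reports no verdict.
The state is a dict: "clock": time; "qpos": joint angles; "qd": joint speeds; "joint_efforts": joint torques, N m; "position": TCP position; "tool_rot": TCP orientation; "force": force on the tool from outside, world axes, zero at the start; "moment": the same for the moment, N m; "grip_width": finger opening in m.
Only numpy, scipy, OpenCV 4.12 (cv2) and the standard library are available. Lean on these libraries where they do the work, as an engineer would, in place of code of your own. Each camera call takes 0.05 s, during which the arm holds its last target. There are 200 camera calls.

TASK

The service panel on top of the laboratory instrument is held by three orange quarter-turn studs, and one of them is still open: it stands higher than the others and its wing lies across its green line. Push that stud in and turn it a quarter turn clockwise, seen from above, so that it locks and stays down with its wing along the green line, then let go of it. Leave the two locked studs as they are.

Things in the scene. Friction and masses are not known exactly. Their poses are not given: they have to be found in the camera images.
- stud_grip (a point): OPEN stud's grip point, on its vertical axis. Orange wing 40 long (x axis), 12 thick (y), 32 mm tall, white line on top, on a dark flange 40 mm wide, 6 thick, above an aluminium disc (54 mm) with a green line showing the locked direction. Point 20 mm above the flange's top, 12 below the wing's top, 39 above the level panel, 149 above the bench. Sprung: 12 mm straight down to its stop, 3 N rising to 8 N.
- stud_turn (a joint): Turn of the open stud (rad): at the start 0 to 0.08, wing across its green line; grows clockwise seen from above; 1.57 locked, wing along the line; stop at 1.6. Friction 0.03 N m. It cannot turn (12 degrees of play) until pressed 8 mm. Turned and let go, it springs back only to 8 mm down and stays (grip point 141 mm above the bench); not turned, it springs fully out.
- locked_a_turn (a joint): Turn (rad) of one stud already locked: same make, 8 mm lower, wing along its green line; about 1.5 locked, 0 open. Leave alone. All studs stand 150 to 180 mm apart on the level panel, 110 mm above the bench, of a pale grey-green case 240 x 300 mm.
- locked_b_turn (a joint): Turn (rad) of the other stud already locked: same make, 8 mm lower, wing along its green line; about 1.5 locked, 0 open. Leave alone. All studs stand 150 to 180 mm apart on the level panel, 110 mm above the bench, of a pale grey-green case 240 x 300 mm.

How it is judged:
By the outcome, as a careful person would: the job done as asked, in the order asked, and still so for the second after the job is handed in, with the robot touching nothing.
It also fails if it takes over 32 s, if anything falls off the work surface, if the arm or the gripper's body presses on something with over 40 N, if the wrist force passes 120 N, or if a joint passes its speed limit or range.

## Working session

There is one attempt and no reset: what is moved stays moved. The work goes in short steps, Python scripts to look and compute and a tool call to move; the robot and the scene stay as the last step left them, time stands still between calls to the robot, and variables do not carry over. Pictures are saved under pics/ and viewed, on a budget of 10 in all, crops included, one or two more only if the job needs it, and the job is handed in when it is done.

Besides the shell and the picture viewer there is one more tool, called after ">>>" as a command line: name --argument value ..., lists and objects as JSON in quotes. carry_out: Moves the arm, as the interface text tells. Its arguments: {"type":"object","properties":{"targets":{"type":"array"},"force":{"type":"number"}},"required":["targets"]}

```bash
mkdir -p pics
python3 - <<'E'
from workcell import bot, imaging, job
import cv2, numpy as np
s=bot.observe(); print({k:np.round(v,3).tolist() for k,v in s.items()})
ims=[]
for n in("scene","top"):
    f=imaging.grab_frame(n); np.savez(n+".npz",**f); cv2.imwrite(f"pics/{n}0.png",f["pixels"][:,:,::-1])
    print(n,f["mtx"].tolist(),np.round(f["cam_to_world"],4).tolist())
E
```

```text
{'clock': 0.0, 'qpos': [1.142, 0.522, -0.036, 1.6, 0.021, 1.021, -0.113], 'qd': [-0.002, -0.001, 0.0, -0.001, -0.001, 0.001, -0.0], 'joint_efforts': [0.001, -92.71, 1.981, -36.993, 0.018, 0.008, -0.0], 'position': [0.219, -0.585, 0.404], 'tool_rot': [-3.14, 0.0, 0.359], 'force': [-0.717, -0.061, 0.732], 'moment': [-0.043, 0.034, -0.013], 'grip_width': 0.086}
scene [[613.5378527584758, 0.0, 316.2850295837273], [0.0, 613.5378527584758, 246.4431922724441], [0.0, 0.0, 1.0]] [[0.0215, 0.5622, -0.8267, 1.1855], [0.9994, 0.0089, 0.0321, 0.0093], [0.0253, -0.8269, -0.5617, 0.5741], [0.0, 0.0, 0.0, 1.0]]
top [[560.2779633630702, 0.0, 322.9182351687884], [0.0, 560.2779633630702, 227.73956481947155], [0.0, 0.0, 1.0]] [[-0.0142, -0.9973, 0.0723, 0.512], [-0.9997, 0.0157, 0.0194, 0.0282], [-0.0205, -0.072, -0.9972, 0.8188], [0.0, 0.0, 0.0, 1.0]]
```

View pics/top0.png

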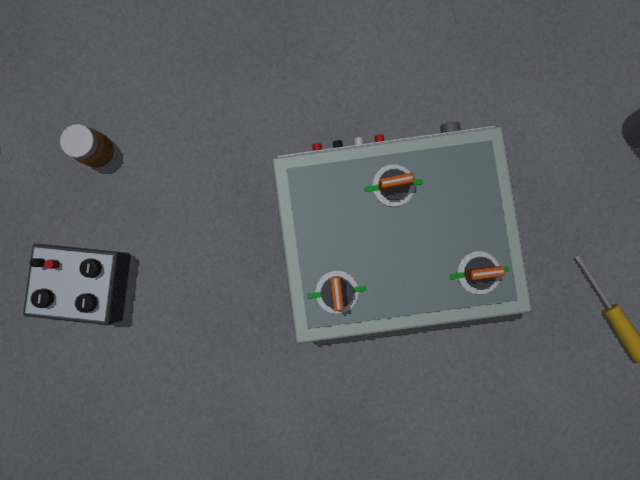

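View pics/scene0.png

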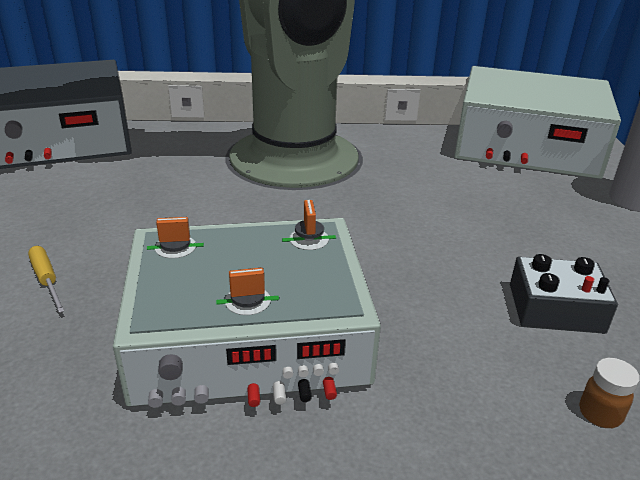

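The top view shows the open stud at about pixel (337,293), with its wing across its green line. The locked studs are at (397,182) and (487,273). In the scene view the open stud is at (310,217).

```bash
cat > h.py <<'E'
import numpy as np, cv2
def ray(px,K,T,z):
    d=T[:3,:3]@np.linalg.solve(K,[px[0],px[1],1.]); o=T[:3,3]
    return o+d*(z-o[2])/d[2]
def masks(rgb):
    h=cv2.cvtColor(rgb,cv2.COLOR_RGB2HSV)
    return dict(orange=cv2.inRange(h,(3,140,70),(17,255,255)),green=cv2.inRange(h,(45,130,60),(75,255,255)),
      white=cv2.inRange(rgb,(150,130,120),(255,255,255)))
E
python3 - <<'E'
from h import *
f=np.load("top.npz"); rgb=f["pixels"];K,T=f["mtx"],f["cam_to_world"]
m=masks(rgb)
for c,(u0,v0) in dict(open=(337,293),a=(397,183),b=(482,273)).items():
    sl=np.zeros(rgb.shape[:2],np.uint8); cv2.circle(sl,(u0,v0),36,255,-1)
    g=np.argwhere(m["green"]&sl)[:,::-1]
    P=np.array([ray(p,K,T,.111)[:2] for p in g]); ends=P[np.argmin(P[:,1])],P[np.argmax(P[:,1])]
    d=np.linalg.svd(P-P.mean(0))[2][0]
    print(c,"green mid",(ends[0]+ends[1])/2,"dir",np.degrees(np.arctan2(d[1],d[0]))%180,len(P))
    h=cv2.inRange(rgb,(150,100,80),(255,255,255))&sl
    sl2=np.zeros_like(sl);cv2.circle(sl2,(u0,v0),0,255,-1)
    # white line on wing: bright pixels adjacent to orange
    o=cv2.dilate(m["orange"],np.ones((3,3)))
    z=.161 if c=="open" else .153
    for n,q in(("orange",m["orange"]&sl),("line",cv2.inRange(rgb,(170,140,120),(255,255,255))&o&sl)):
        w=np.argwhere(q)[:,::-1]
        if len(w)<5: print(n,len(w));continue
        W=np.array([ray(p,K,T,z)[:2] for p in w]); d=np.linalg.svd(W-W.mean(0))[2][0]
        t=(W-W.mean(0))@d
        print(n,len(w),W.mean(0)+d*(t.max()+t.min())/2,np.degrees(np.arctan2(d[1],d[0]))%180,np.ptp(t))
E
```

```text
open green mid [0.48207467 0.02611958] dir 97.08379927838145 132
orange 226 [0.48258566 0.02600875] 5.823464408065689 0.03882049944866783
line 0
a green mid [ 0.61562672 -0.04840567] dir 96.88512571127987 119
orange 222 [ 0.6154175 -0.0468779] 99.62517029188862 0.040772896465825825
line 0
b green mid [ 0.50334968 -0.15263857] dir 96.66433649051316 97
orange 227 [ 0.50418424 -0.15156491] 96.2185501324548 0.03918132105678507
line 0
```

>>> carry_out --targets '[[[0.115, -0.12, 0], [0, 0, 0], 1], [[0.115, -0.12, 0], [0, 0, 0], 1], [[0.115, -0.12, 0], [0, 0, 0], 1], [[0.115, -0.12, 0], [0, 0, 0], 1], [[0.115, -0.12, 0], [0, 0, 0], 1], [[0.115, -0.12, 0], [0, 0, 0], 1], [[0.115, -0.12, 0], [0, 0, 0], 1], [[0.115, -0.12, 0], [0, 0, 0], 1]]'

```text
clock: 1.1
position: [0.3508, -0.2784, 0.4046]
tool_rot: [-3.142, 0.0, 0.359]
force: [0.8, -0.4, 0.1]
grip_width: 0.0855
```

>>> carry_out --targets '[[[0.115, -0.12, 0], [0, 0, 0], 1], [[0.115, -0.12, 0], [0, 0, 0], 1], [[0.115, -0.12, 0], [0, 0, 0], 1], [[0.115, -0.12, 0], [0, 0, 0], 1], [[0.115, -0.12, 0], [0, 0, 0], 1], [[0.115, -0.12, 0], [0, 0, 0], 1], [[0.115, -0.12, 0], [0, 0, 0], 1], [[0.115, -0.12, 0], [0, 0, 0], 1]]'

```text
clock: 2.1
position: [0.4819, 0.027, 0.4046]
tool_rot: [-3.142, 0.0, 0.359]
force: [-0.3, -0.0, -0.8]
grip_width: 0.0854
```

>>> carry_out --targets '[[[0, 0, 0], [0, 0, -0.0575], 1], [[0, 0, 0], [0, 0, -0.0575], 1], [[0, 0, 0], [0, 0, -0.0575], 1], [[0, 0, 0], [0, 0, -0.0575], 1], [[0, 0, 0], [0, 0, -0.0575], 1], [[0, 0, 0], [0, 0, -0.0575], 1], [[0, 0, 0], [0, 0, -0.0575], 1], [[0, 0, 0], [0, 0, -0.0575], 1]]'

```text
clock: 3.1
position: [0.4815, 0.0257, 0.4045]
tool_rot: [-3.141, -0.0, 1.81]
force: [-1.0, 0.1, 0.7]
grip_width: 0.0856
```

>>> carry_out --targets '[[[0, 0, 0], [0, 0, -0.0575], 1], [[0, 0, 0], [0, 0, -0.0575], 1], [[0, 0, 0], [0, 0, -0.0575], 1], [[0, 0, 0], [0, 0, -0.0575], 1], [[0, 0, 0], [0, 0, -0.0575], 1], [[0, 0, 0], [0, 0, -0.0575], 1], [[0, 0, 0], [0, 0, -0.0575], 1], [[0, 0, 0], [0, 0, -0.0575], 1]]'

```text
clock: 4.1
position: [0.4815, 0.0257, 0.4045]
tool_rot: [3.142, -0.0, -3.028]
force: [0.7, -0.0, 0.7]
grip_width: 0.0853
```

Run:
```python
from h import *
from workcell import bot, imaging
from scipy.spatial.transform import Rotation as R
s=bot.observe(); f=imaging.grab_frame("wrist"); cv2.imwrite("pics/w1.png",f["pixels"][:,:,::-1])
T=np.eye(4);T[:3,:3]=R.from_euler("xyz",s["tool_rot"]).as_matrix();T[:3,3]=s["position"];T=T@f["mount"];K=f["mtx"]
print(np.round(s["qpos"],2),np.round(T,3).tolist())
m=masks(f["pixels"])
for c,zs in(("orange",.161),("green",.111)):
    n,_,st,ce=cv2.connectedComponentsWithStats(m[c])
    for i in range(1,n):
        if st[i,4]>60: print(c,st[i],ce[i],ray(ce[i],K,T,zs))
```

```text
[ 0.57  0.44 -0.97  1.93  0.43  1.    1.09] [[-0.113, 0.942, 0.317, 0.4], [0.994, 0.107, 0.035, 0.016], [-0.001, 0.319, -0.948, 0.372], [0.0, 0.0, 0.0, 1.0]]
orange [311 217  19  67 763] [319.87155963 247.11795544] [0.47562566 0.02298833 0.161     ]
orange [  23  235   85   28 1380] [ 69.64637681 247.37173913] [ 0.49380758 -0.13497846  0.161     ]
orange [201 370  40  36 814] [222.69410319 386.14987715] [ 0.59131277 -0.03576628  0.161     ]
green [346 229  21   8 140] [356.85       233.00714286] [0.47872581 0.05184621 0.111     ]
green [274 230  21   8 149] [283.53020134 233.75167785] [ 0.48576402 -0.00456546  0.111     ]
green [112 232  27   8 163] [126.14723926 235.85889571] [ 0.50133667 -0.12602907  0.111     ]
green [241 363  22   7 109] [252.94495413 366.47706422] [ 0.61210879 -0.02185489  0.111     ]
```

View pics/w1.png

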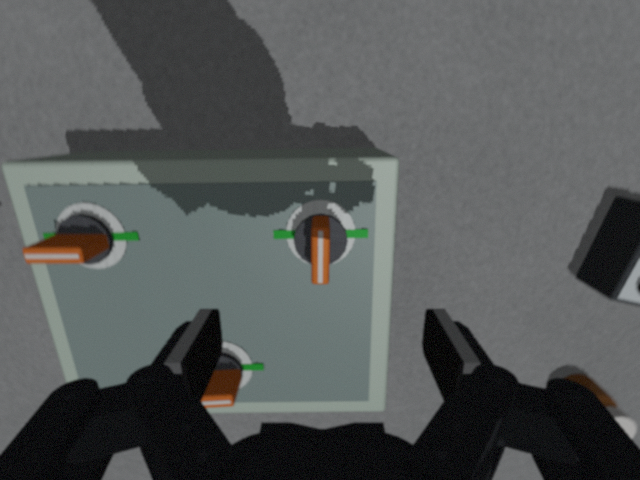

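The wrist view shows the open wing at (320,247), centred between the fingers and lined up with them. The green line's midpoint agrees with the top view to within 2.5 mm, so I'll go down and grip.

>>> carry_out --targets '[[[0, 0, 0.08], [0, 0, 0], 1], [[0, 0, 0.08], [0, 0, 0], 1], [[0, 0, 0.08], [0, 0, 0], 1], [[0, 0, 0.06], [0, 0, 0], 1], [[0, 0, 0.05], [0, 0, 0], 1], [[0, 0, 0.04], [0, 0, 0], 1], [[0, 0, 0], [0, 0, 0], 0.5], [[0, 0, 0], [0, 0, 0], 0.3]]' --force 40

```text
clock: 5.15
position: [0.4818, 0.0258, 0.3076]
tool_rot: [-3.142, 0.0, -3.034]
force: [0.8, -0.5, 0.4]
grip_width: 0.0517
```

>>> carry_out --targets '[[[0, 0, 0], [0, 0, 0], 0], [[0, 0, 0], [0, 0, 0], 0], [[0, 0, 0], [0, 0, 0], 0], [[0, 0, 0], [0, 0, 0], 0], [[0, 0, 0], [0, 0, 0], 0], [[0, 0, 0], [0, 0, 0], 0], [[0, 0, 0], [0, 0, 0], 0], [[0, 0, 0], [0, 0, 0], 0]]'

```text
clock: 6.15
position: [0.4818, 0.0251, 0.3074]
tool_rot: [-3.14, 0.0, -3.035]
force: [1.3, -5.9, 2.1]
grip_width: 0.0112
```

>>> carry_out --targets '[[[0, -0.004, 0.012], [0, 0, 0], 0], [[0, 0, 0.012], [0, 0, 0], 0], [[0, 0, 0.012], [0, 0, 0], 0], [[0, 0, 0.006], [0, 0, 0], 0], [[0, 0, 0], [0, 0, 0], 0], [[0, 0, 0], [0, 0, 0], 0]]'

```text
clock: 6.9
position: [0.4819, 0.0248, 0.2967]
tool_rot: [-3.142, 0.0, -3.034]
force: [-0.1, -1.3, 6.4]
grip_width: 0.0115
```

>>> carry_out --targets '[[[0, 0, 0], [0, 0, 0.04], 0], [[0, 0, 0], [0, 0, 0.05], 0], [[0, 0, 0], [0, 0, 0.05], 0], [[0, 0, 0], [0, 0, 0.05], 0], [[0, 0, 0], [0, 0, 0.05], 0], [[0, 0, 0], [0, 0, 0.05], 0], [[0, 0, 0], [0, 0, 0.05], 0], [[0, 0, 0], [0, 0, 0.05], 0]]'

```text
clock: 7.9
position: [0.4822, 0.0251, 0.297]
tool_rot: [3.14, 0.0, 2.019]
force: [1.8, -0.4, 6.4]
grip_width: 0.0115
```

>>> carry_out --targets '[[[0, 0, 0], [0, 0, 0.05], 0], [[0, 0, 0], [0, 0, 0.04], 0], [[0, 0, 0], [0, 0, 0.02], 0], [[0, 0, 0], [0, 0, 0], 0], [[0, 0, 0], [0, 0, 0], 0]]'

```text
clock: 8.52
position: [0.4824, 0.0251, 0.297]
tool_rot: [3.139, -0.0, 1.679]
force: [3.5, 0.8, 6.9]
grip_width: 0.0109
```

Run:
```python
from h import *
from workcell import bot
s=bot.observe(); print({k:np.round(v,3).tolist() for k,v in s.items()})
```

```text
{'clock': 8.525, 'qpos': [0.17, 0.49, -0.447, 2.046, 0.332, 0.672, -0.385], 'qd': [0.001, 0.0, -0.002, 0.001, 0.001, -0.0, 0.0], 'joint_efforts': [0.007, -72.235, -4.854, -21.72, -0.225, 1.168, -0.005], 'position': [0.482, 0.025, 0.297], 'tool_rot': [3.139, -0.0, 1.679], 'force': [3.497, 0.808, 6.891], 'moment': [0.199, -0.837, -0.016], 'grip_width': 0.011}
```

>>> carry_out --targets '[[[0, 0, -0.01], [0, 0, 0], 0], [[0, 0, 0], [0, 0, 0], 0.3], [[0, 0, 0], [0, 0, 0], 0.6], [[0, 0, 0], [0, 0, 0], 0.8], [[0, 0, 0], [0, 0, 0], 0.8], [[0, 0, 0], [0, 0, 0], 0.8]]'

```text
clock: 9.28
position: [0.4817, 0.0247, 0.2991]
tool_rot: [-3.141, -0.0, 1.678]
force: [-1.4, 0.0, 0.2]
grip_width: 0.0685
```

>>> carry_out --targets '[[[0, 0, -0.05], [0, 0, 0], 0.8], [[0, 0, -0.1], [0, 0, 0], 0.8], [[0, 0, -0.12], [0, 0, 0], 0.8], [[0, 0, -0.12], [0, 0, 0], 0.8], [[0, 0, -0.06], [0, 0, 0], 0.8], [[0, 0, 0], [0, 0, 0], 0.8]]'

```text
clock: 10.02
position: [0.4818, 0.0247, 0.4124]
tool_rot: [3.14, 0.0, 1.678]
force: [-0.3, -0.1, -0.6]
grip_width: 0.0681
```

Run:
```python
from h import *
from workcell import bot, imaging
from scipy.spatial.transform import Rotation as R
s=bot.observe(); f=imaging.grab_frame("wrist"); g=imaging.grab_frame("scene")
cv2.imwrite("pics/w2.png",np.hstack([f["pixels"][100:480,0:440],g["pixels"][180:420,100:400].repeat(1,0)[:240] if 0 else cv2.resize(g["pixels"][180:400,120:390],(360,380))])[:,:,::-1])
T=np.eye(4);T[:3,:3]=R.from_euler("xyz",s["tool_rot"]).as_matrix();T[:3,3]=s["position"];T=T@f["mount"];K=f["mtx"]
print(s["clock"],s["grip_width"],s["position"])
for nm,fr,TT in(("wrist",f,T),("scene",g,g["cam_to_world"])):
  m=masks(fr["pixels"])
  for c,z in(("orange",.153),("green",.111)):
    n,lab,st,ce=cv2.connectedComponentsWithStats(m[c])
    for i in range(1,n):
        if st[i,4]>30:
            P=np.array([ray(p,fr["mtx"],TT,z)[:2] for p in np.argwhere(lab==i)[:,::-1]]);d=np.linalg.svd(P-P.mean(0),full_matrices=False)[2][0]
            print(nm,c,st[i],P.mean(0).round(3),np.degrees(np.arctan2(d[1],d[0]))%180)
```

```text
10.025 0.0681038386045853 [0.48176737 0.0247154  0.41243398]
wrist orange [314 209  18  64 744] [0.482 0.031] 96.0420379130627
wrist orange [466 312  28  60 617] [ 0.609 -0.034] 113.2050158588723
wrist orange [319 401  13  29 333] [ 0.501 -0.12 ] 94.54074839911273
wrist green [318 184   8  24 176] [0.48  0.052] 97.86698526563423
wrist green [464 288   9  21 135] [ 0.613 -0.022] 98.22051014015214
wrist green [321 377   7  18  99] [ 0.501 -0.126] 97.376013228311
scene orange [295 211  30  23 618] [0.511 0.025] 174.1061321670714
scene orange [157 217  32  25 686] [ 0.531 -0.146] 15.163370734296514
scene orange [229 268  35  29 835] [ 0.639 -0.046] 177.1735388577007
scene orange [589 378  44  50 995] [0.816 0.293] 158.25204376739634
scene green [323 235  13   4  38] [0.48  0.054] 94.99427064849031
scene green [282 238  15   4  46] [ 0.487 -0.002] 98.45687690693767
scene green [189 243  15   4  48] [ 0.502 -0.124] 90.27166309264145
scene green [147 245  14   5  41] [ 0.509 -0.182] 100.72224303736786
scene green [264 296  15   5  58] [ 0.613 -0.02 ] 93.22256005591392
scene green [216 299  17   5  63] [ 0.62  -0.077] 99.1252513889811
```

View pics/w2.png

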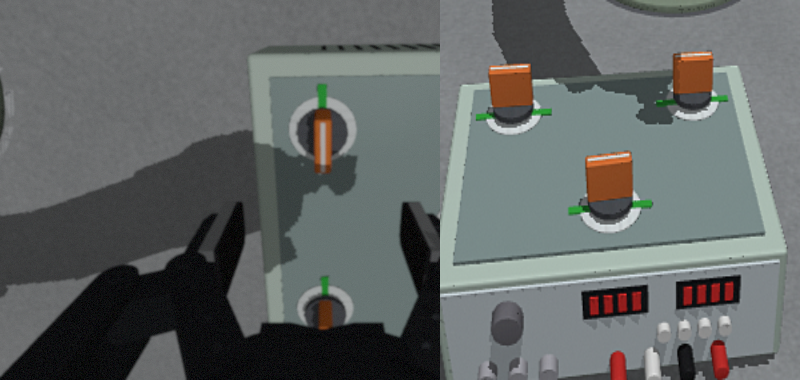

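The picture shows the turned stud's wing lying along its green line, in the wrist crop at (322,140) and the scene crop at (692,75). It stands at the same height as the locked studs, which haven't changed. The scene rays agree: with the wing down, its offset from the green line matches the locked studs within a few mm, whereas an 8 mm pop-up would shift it about 10 mm. I'll hand the job in.

```bash
python3 -c "
from workcell import job; print(job.job_done())"
```

```text
the job is handed in; nothing more can be done
None
```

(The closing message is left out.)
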